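# Gauge three stoneware handle sleeves and set the tight one aside

## Robot

A 6-joint arm with a two-finger parallel gripper is mounted at the origin on the work surface. World frame = base frame: x ahead of the robot, y to its left, z up, the work surface at z = 0. Lengths are in m, angles in degrees, forces in N, time in s.
With the tool pointing down it reaches from about 0.275 to 0.75 m from the base axis. Payload 10.2 kg.
Tool frame: the origin (TCP) lies on the centre line of the jaws, within the pads' length; the fingertips stand 14 mm ahead of it and the grasp point (between the pads) lies 5 mm behind it; z points along the fingers, y is the line along which they close (so a half turn about z gives the same grasp; the last joint's range is limited). The gripper opens to 88 mm and grips with 3 to 60 N. Pads are 18 mm wide; open, the fingers measure 123 mm over their backs; the gripper's body (75 mm by 187 mm) begins 45 mm behind the grasp point.
Start: joints at [-12.8, 17.928, 85.812, -0, 76.261, -12.8], TCP at [0.525, -0, 0.253] pointing down, gripper open.
Joint ranges: [-168.41, 168.41], [-55.51, 124.54], [10.69, 146.95], [-70.63, 250.63], [1, 178], [-165.06, 165.06]. Speed limits (degrees/s): [136.94, 136.94, 172.46, 180, 180, 180].

## Interface

Orientations are given as [roll, pitch, yaw] about the fixed x, y, z axes, in that order (R = Rz(yaw) Ry(pitch) Rx(roll)).
In Python, from workcell import r, eyes, order, nets gives the robot as it stands.
- The arm moves only by the tool carry_out, never from a script. Its argument "steps" is a list of rows, each a list of 5 numbers: the shift along the tool's x, y, z scaled (see below), then the turn about the tool's z scaled (see below), then the closure, from -1 (fully open) to 1 (shut). A call has 1 to 20 rows; each row is the pose to reach, as a shift and turn from the pose commanded when the call began, along the tool's axes at that moment; what a row does not reach only later rows make up. The controller multiplies each number of a shift by 200 mm and each number of a turn by pi/2 rad. A row lasts 1/10 s, in which the tool goes at most 50 mm and 8.59 degrees, less where a joint would pass 70% of its speed; a pose out of reach is approached as far as the arm can. A call with a number of a shift or a turn outside -1 to 1 is refused whole. A call with a gripper value outside its range is refused whole. The fingers move at their own pace and stop on an object; the grip force is fixed at half the most. Time passes only in rows, so rows that repeat a pose let the fingers close. It gives the time, the measured TCP pose, the force, the opening and the grip force at its end, in the units of the state.
- r.get_state(): the state, without advancing time (a new reading comes with each control period).
- eyes.get_image(name): name is "scene" or "side" or "wrist"; returns the picture (384x512x3 uint8, red, green, blue); there is no depth.
- eyes.camera_params(name): a dict with "fx", "fy", "cx", "cy" (pixels), "camera_from_world" (4x4, takes a point from world to camera coordinates); the wrist camera has in their place "tool_from_camera" (4x4, takes a point from camera to tool coordinates, whose origin is the TCP and whose axes are the flange's). Camera axes: x right, y up, looking along -z (the intrinsics and any distortion apply to the point x, -y, -z); pixel columns grow to the right and rows downward; lengths in m; the calibration is good to about 2 mm. A picture is of the moment at which its call begins: read the wrist's pose just before it. camera_params takes no time and is no camera call.
- order.job_done(): hands the job in; it is judged then, once.
Trained networks look in the newest picture that a camera, given by its name, has taken for a name from the list of things; names that differ only in an ending like _2 or _b are one class to them, and where a whole thing is asked for, a point or a joint stands for the part that bears it (a point fixed in the world has none). Each returns a list of dicts, best first, with "p" (0 to 1); they miss things now and then, are a little off and sometimes report something else, mostly with a low value. They report only what shows in the picture. A call takes as long as a camera call. They do not tell look-alikes from the thing itself.
- nets.recognise(query, camera): "position" ([row, column] in pixels, amid what is visible of it).
- nets.regions_of(query, camera): "region" (384x512 bool, what is visible of it) and "position" ([row, column] in pixels, amid what is visible of it).
The state is a dict: "clock": time; "joint_positions": joint angles; "joint_velocities": joint speeds; "joint_torque": joint torques, N m; "ee_pos": TCP position; "eef_rot": TCP orientation; "ft_force": force on the tool from outside, world axes, zero at the start; "ft_torque": the same for the moment, N m; "gripper_width": finger opening in m; "gripper_force": force on a finger pad.
Only numpy, scipy, OpenCV 4.12 (cv2) and the standard library are available. Lean on these libraries where they do the work, as an engineer would, in place of code of your own. Each camera call takes 0.05 s, during which the arm holds its last target. There are 200 camera calls.

## Task

Three stoneware handle sleeves lie in the lanes of the gauge board. First push every one of them along its lane onto its steel pin as far as it will go; then draw the one that stops part way back off its pin and lay it gently on its side in the wooden seconds tray, leaving the two good ones fully home on their pins. Do not disturb the teapot, the mug or the jug on its stand.

Things in the scene. Friction and masses are not known exactly. Their poses are not given: they have to be found in the camera images.
- gauge_board: Fixed wooden board 250 (x) by 240 mm (y), 20 mm thick. Origin: centre of its underside on the table; x runs along the lanes, away from the robot, to the back block (face at x = +95 mm, top 70 mm up). Three lanes at y = -85, 0, +85 mm, each with two slippery steel rails (12 mm round, centres 42 mm apart, tops 32 mm up) on which a sleeve's axis is 47 mm above the table, in line with the lane's pin.
- pin_left (a point): Centre of the tip of the steel pin of the left lane (board y = +85 mm). All three pins are alike: 22 mm diameter, 60 mm long, bevelled tip, pointing to the board's -x out of the back block, 47 mm above the table, tip at board x = +35 mm.
- pin_middle (a point): Centre of the tip of the steel pin of the middle lane (board y = 0 mm). A good sleeve slides on until it touches the back block: fully home, its centre is at board x = +55 mm.
- pin_right (a point): Centre of the tip of the steel pin of the right lane (board y = -85 mm). The tight sleeve has a narrow place inside its bore: it goes 20 mm onto whichever pin it is pushed on and stops with its centre at board x = +15 mm, 40 mm short of home.
- sleeve_a: Brown glazed stoneware handle sleeve: an eight-sided tube 80 mm long, 48 mm over its flats, bore 26 mm over flats at both ends, about 0.22 kg. Origin at its centre, on its axis; x is the tube's axis. It starts in one of the board's three lanes, x along the board's x, its far end 12 to 45 mm short of the pin. The three look alike; just one of them (any) is tight inside.
- sleeve_b: Brown glazed stoneware handle sleeve: an eight-sided tube 80 mm long, 48 mm over its flats, bore 26 mm over flats at both ends, about 0.22 kg. Origin at its centre, on its axis; x is the tube's axis. It starts in one of the board's three lanes, x along the board's x, its far end 12 to 45 mm short of the pin. The three look alike; just one of them (any) is tight inside.
- sleeve_c: Brown glazed stoneware handle sleeve: an eight-sided tube 80 mm long, 48 mm over its flats, bore 26 mm over flats at both ends, about 0.22 kg. Origin at its centre, on its axis; x is the tube's axis. It starts in one of the board's three lanes, x along the board's x, its far end 12 to 45 mm short of the pin. The three look alike; just one of them (any) is tight inside.
- seconds_tray: the seconds tray: fixed open tray of dark wood, 180 mm (x) by 160 mm (y), 28 mm high, walls and floor 6 mm thick. Origin at the centre of its underside on the table, z up. It stands to the left or the right of the gauge board, the teapot on the other side. A sleeve lying on a flat in it has its axis 30 mm above the table.
- teapot: bystander: cream and blue stoneware teapot, 170 mm high, 150 mm across the belly, spout to its +x (reaching 116 mm from the middle), handle to its -x (106 mm). Origin at the centre of its underside.
- mug: bystander: small stoneware mug, 80 mm across, 75 mm high, its handle to +y. Origin at the centre of its underside.
- jug_set: bystander: small milk jug on a square black stand 120 mm wide, 95 mm high in all. Origin at the centre of its underside.
Mind the look-alikes: they are no part of the job. What is shaped like the sleeve_c but blue or orange is not meant.

How it is judged (in metres and radians):
On the way:
1. all three sleeves pushed on at the same time: two fully home on their pins (within 5 mm), the tight one stopped part way on its pin (within 5 mm of its stop) (x of each of sleeve_a, sleeve_c in the frame of gauge_board above 0.05 m and z of sleeve_a in the frame of gauge_board between 0.039 and 0.056 m and angle between the x axis of each of sleeve_a, sleeve_c and the x axis of gauge_board, either way round below 0.15 rad and z of sleeve_c in the frame of gauge_board between 0.039 and 0.056 m and x of sleeve_b in the frame of gauge_board between 0.01 and 0.022 m and z of sleeve_b in the frame of gauge_board between 0.039 and 0.056 m), for 0.2 s.
At the end, for the whole second after the job is handed in: The tight sleeve lies on its side (within about 10 degrees of level) at rest on the floor of the seconds tray, its centre within 70 mm (tray x) and 60 mm (tray y) of the tray's middle; the two good sleeves are still in line on their pins within 5 mm of fully home (x of each of sleeve_a, sleeve_c in the frame of gauge_board above 0.05 m and z of sleeve_a in the frame of gauge_board between 0.039 and 0.056 m and angle between the x axis of each of sleeve_a, sleeve_c and the x axis of gauge_board, either way round below 0.15 rad and z of sleeve_c in the frame of gauge_board between 0.039 and 0.056 m and x of sleeve_b in the frame of seconds_tray between -0.07 and 0.07 m and y of sleeve_b in the frame of seconds_tray between -0.06 and 0.06 m and z of sleeve_b in the frame of seconds_tray between 0.022 and 0.04 m and angle between sleeve_b's own x axis and vertical between 1.4 and 1.74 rad and linear speed of sleeve_b below 0.02 m/s and angular speed of sleeve_b below 0.5 rad/s); the robot touches nothing.
It fails at once if the teapot is moved by more than 20 mm or tipped (distance of teapot from where it was at the start of the episode above 0.02 m or angle between teapot's own z axis and vertical above 0.3 rad).
It fails at once if the mug is moved by more than 20 mm or tipped (distance of mug from where it was at the start of the episode above 0.02 m or angle between mug's own z axis and vertical above 0.3 rad).
It fails at once if the jug on its stand is moved by more than 20 mm or tipped (distance of jug_set from where it was at the start of the episode above 0.02 m or angle between jug_set's own z axis and vertical above 0.3 rad).
It fails at once if the tight sleeve is dropped or banged into the tray (contact force above 60 N) (contact force between sleeve_b and seconds_tray above 60 N).
It also fails if it takes over 72 s, if anything falls off the work surface, if the arm or the gripper's body presses on something with over 40 N, if the wrist force passes 120 N, or if a joint passes its speed limit or range.

## Working session

There is one attempt and no reset: what is moved stays moved. The work goes in short steps, Python scripts to look and compute and a tool call to move; the robot and the scene stay as the last step left them, time stands still between calls to the robot, and variables do not carry over. Pictures are saved under pics/ and viewed, at most 10 in all, crops included, and the job is handed in when it is done.

Besides the shell and the picture viewer there is one more tool, called as a command line: name --pt "numbers of a row" for each row, then --argument value for the rest. carry_out: Moves the arm, as the interface text tells. Its arguments: {"type":"object","properties":{"steps":{"type":"array","items":{"type":"array","items":{"type":"number","minimum":-1,"maximum":1}}}},"required":["steps"]}

```bash
mkdir -p pics; python3 - <<'E'
from workcell import r, eyes, order, nets
import cv2,numpy as np
s=r.get_state(); print(s['clock'],s['ee_pos'],s['eef_rot'],s['gripper_width'])
for c in ['scene','side']:
    im=eyes.get_image(c); cv2.imwrite(f'pics/{c}0.png',im[:,:,::-1])
    p=eyes.camera_params(c); print(c,p)
    for q in ['gauge_board','sleeve_a','seconds_tray','teapot','mug','jug_set','pin_left','pin_middle','pin_right']:
        print(q,[(np.round(d['position']).tolist(),round(d['p'],2)) for d in nets.recognise(q,c)])
print(eyes.camera_params('wrist'))
E
```

```text
0.0 [5.24776891e-01 2.44979266e-05 2.52179338e-01] [-1.79929068e+02 -1.57365049e-02  8.99989585e+01] 0.0882120057907651
scene {'fx': 492.7319477071419, 'fy': 492.7319477071419, 'cx': 259.56334819074635, 'cy': 192.75062460226079, 'camera_from_world': array([[ 0.56868311,  0.82245747,  0.01277642, -0.2941376 ],
       [-0.69890248,  0.47494465,  0.53475499,  0.3449797 ],
       [ 0.43374514, -0.31303561,  0.84491056, -1.47553733],
       [ 0.        ,  0.        ,  0.        ,  1.        ]])}
gauge_board [([219.0, 273.0], 0.76)]
sleeve_a [([174.0, 288.0], 0.95), ([171.0, 182.0], 0.95), ([139.0, 253.0], 0.9), ([214.0, 238.0], 0.85), ([192.0, 258.0], 0.76)]
seconds_tray [([123.0, 352.0], 0.61), ([218.0, 278.0], 0.24)]
teapot [([245.0, 124.0], 0.74), ([122.0, 353.0], 0.19)]
mug [([192.0, 398.0], 0.88), ([176.0, 287.0], 0.49)]
jug_set [([330.0, 211.0], 0.96), ([193.0, 401.0], 0.68), ([216.0, 277.0], 0.57), ([176.0, 288.0], 0.21)]
pin_left [([220.0, 276.0], 0.6)]
pin_middle [([216.0, 274.0], 0.98)]
pin_right [([216.0, 276.0], 0.83)]
side {'fx': 346.51352468082405, 'fy': 346.51352468082405, 
[... 508 characters left out ...]
56.0], 0.69)]
teapot [([144.0, 314.0], 0.64)]
mug [([276.0, 150.0], 0.92), ([185.0, 264.0], 0.52)]
jug_set [([151.0, 224.0], 0.57)]
pin_left [([216.0, 238.0], 0.92)]
pin_middle [([217.0, 235.0], 0.97)]
pin_right [([217.0, 237.0], 0.6)]
{'fx': 304.29370053749153, 'fy': 304.29370053749153, 'cx': 258.409330323884, 'cy': 188.51651184087115, 'tool_from_camera': array([[-9.00316303e-05,  9.49636745e-01,  3.13352908e-01,
         8.15323564e-02],
       [ 9.99999918e-01, -3.85540656e-05,  4.04157666e-04,
         9.28649470e-05],
       [ 3.95883999e-04,  3.13352919e-01, -9.49636663e-01,
        -1.30608647e-01],
       [ 0.00000000e+00,  0.00000000e+00,  0.00000000e+00,
         1.00000000e+00]])}
```

View pics/scene0.png

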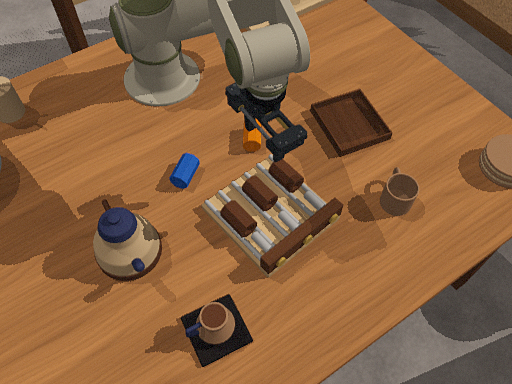

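View pics/side0.png

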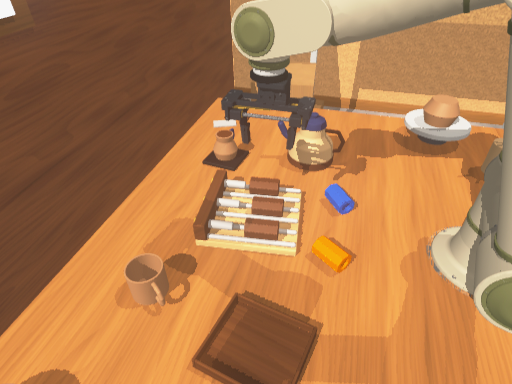

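Three brown sleeves lie in the lanes at scene (row,col) ≈(174,288), (192,258) and (217,238). The blue one at (171,182) and the orange one at (139,253) lie on the table and are look-alikes, so I leave them alone. The tray is at (123,352), on the board's left, with the teapot at (245,124) on the other side and the jug at (330,211) beyond the board. Next is a wrist view for accuracy.

```bash
cat > h.py <<'E'
from workcell import r, eyes, order, nets
import cv2,numpy as np
from scipy.spatial.transform import Rotation as R
def T_tool():
    s=r.get_state(); T=np.eye(4); T[:3,:3]=R.from_euler('xyz',s['eef_rot'],degrees=True).as_matrix(); T[:3,3]=s['ee_pos']; return T
def w2c(c,T=None):
    p=eyes.camera_params(c)
    M=np.linalg.inv((T if T is not None else T_tool())@p['tool_from_camera']) if c=='wrist' else p['camera_from_world']
    return p,M
def proj(c,P,T=None):
    p,M=w2c(c,T); P=np.atleast_2d(P); q=P@M[:3,:3].T+M[:3,3]
    return np.c_[p['cx']+p['fx']*q[:,0]/-q[:,2], p['cy']-p['fy']*q[:,1]/-q[:,2]]  # col,row
def back(c,px,z,T=None):
    p,M=w2c(c,T); px=np.atleast_2d(px).astype(float)
    d=np.c_[(px[:,0]-p['cx'])/p['fx'],-(px[:,1]-p['cy'])/p['fy'],-np.ones(len(px))]@M[:3,:3]
    o=-M[:3,:3].T@M[:3,3]; return o+d*((z-o[2])/d[:,2])[:,None]
E
python3 - <<'E'
from h import *
T=T_tool(); im=eyes.get_image('wrist'); cv2.imwrite('pics/w0.png',im[:,:,::-1])
for q in ['gauge_board','sleeve_a','pin_left','pin_middle','pin_right']:
    print(q,[(np.round(d['position']).tolist(),round(d['p'],2),np.round(back('wrist',d['position'][::-1],.047,T)[0],3)) for d in nets.recognise(q,'wrist')])
for rc in [(174,288),(192,258),(217,238)]: print(back('scene',rc[::-1],.06).round(3))
for n,rc,z in [('tray',(123,352),0.01),('teapot',(245,124),.08),('mug',(192,398),.04),('jug',(330,211),.05)]: print(n,back('scene',rc[::-1],z).round(3))
E
```

```text
gauge_board [([142.0, 326.0], 0.61, array([0.6  , 0.024, 0.047]))]
sleeve_a [([76.0, 96.0], 0.89, array([0.356, 0.093, 0.047])), ([172.0, 257.0], 0.77, array([ 0.523, -0.009,  0.047])), ([236.0, 284.0], 0.76, array([ 0.556, -0.09 ,  0.047])), ([240.0, 116.0], 0.75, array([ 0.35 , -0.097,  0.047])), ([95.0, 251.0], 0.72, array([0.517, 0.074, 0.047]))]
pin_left [([139.0, 328.0], 0.61, array([0.602, 0.028, 0.047]))]
pin_middle [([142.0, 328.0], 0.79, array([0.602, 0.024, 0.047]))]
pin_right [([142.0, 326.0], 0.63, array([0.599, 0.025, 0.047]))]
[[0.526 0.078 0.06 ]]
[[ 0.528 -0.013  0.06 ]]
[[ 0.559 -0.091  0.06 ]]
tray [[0.462 0.352 0.01 ]]
teapot [[ 0.486 -0.344  0.08 ]]
mug [[0.713 0.281 0.04 ]]
jug [[ 0.747 -0.282  0.05 ]]
```

View pics/w0.png

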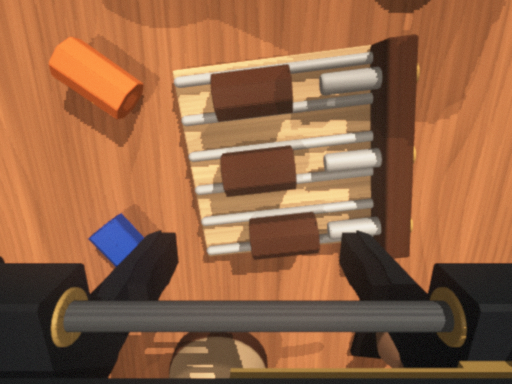

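```bash
cat > fit.py <<'E'
from h import *
from scipy.optimize import least_squares
T=T_tool()
im=eyes.get_image('wrist')
rails={106:[(176,82),(372,57)],64:[(184,121),(370,98)],21:[(192,157),(372,135)],-21:[(198,189),(372,172)],-64:[(205,221),(372,205)],-106:[(210,250),(345,237)]}
tips={85:(322,83),0:(326,161),-85:(330,229)}
def B(v,P): 
    P=np.atleast_2d(P)/1000.; c,s=np.cos(v[2]),np.sin(v[2]); return np.c_[v[0]+c*P[:,0]-s*P[:,1],v[1]+s*P[:,0]+c*P[:,1],P[:,2]]
def res(v):
    e=[]
    for y,ps in rails.items():
        a,b=proj('wrist',B(v,[[-110,y,26],[95,y,26]]),T); n=np.array([a[1]-b[1],b[0]-a[0]])/np.linalg.norm(b-a)
        e+=[(np.array(p)-a)@n for p in ps]
    for y,p in tips.items(): e+=list(proj('wrist',B(v,[35,y,47]),T)[0]-p)
    return e
s=least_squares(res,[.58,0,0.1],loss='soft_l1'); v=s.x; print(v[:2],np.degrees(v[2]),np.round(s.fun if len(s.fun) else 0,1))
np.save('board.npy',v)
big=cv2.resize(im[:,:,::-1],None,fx=2,fy=2)
def L(pts,c):
    q=proj('wrist',B(v,pts),T)*2; cv2.polylines(big,[q.astype(int)],False,c,1)
for y in rails: L([[-115,y,26],[95,y,26]],(0,255,0))
L([[-125,120,20],[-125,-120,20],[95,-120,20]],(255,0,0)); L([[-125,120,20],[95,120,20]],(255,0,0))
L([[95,120,70],[95,-120,70]],(0,255,255))
for y in tips:
    L([[35,y-11,47],[35,y+11,47]],(0,0,255)); L([[35,y+11,47],[95,y+11,47]],(0,0,255)); L([[35,y-11,47],[95,y-11,47]],(0,0,255))
cv2.imwrite('pics/fit.png',big[40:560,300:900])
E
python3 fit.py
```

```text
[ 0.56702669 -0.00296881] 6.757738230036944 [ 0.  -0.1  0.7  0.4  0.4 -0.4 -0.7  2.  -0.2  2.  -0.1  1.2  0.3  1.
  0.3  1.8 -0.4  1.4]
```

View pics/fit.png

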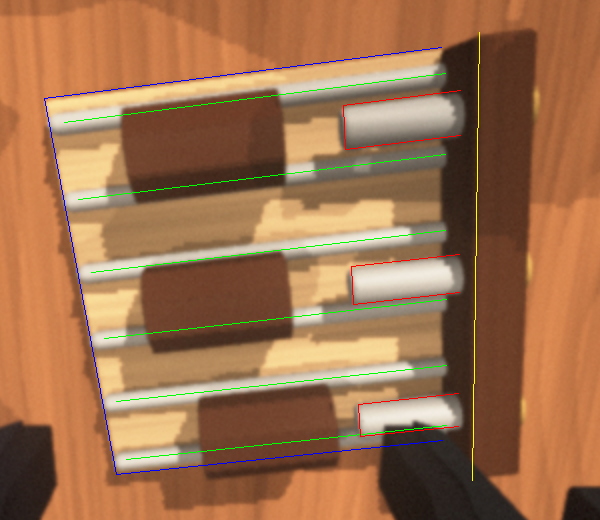

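The overlay matches the rails, pins and board edges, so the board is at (0.567, -0.003) with yaw 6.76°. Now I need the sleeve ends and the tray pose.

```bash
python3 - <<'E'
from h import *
v=np.load('board.npy'); T=T_tool()
def inb(P): c,s=np.cos(v[2]),np.sin(v[2]); d=P[:,:2]-v[:2]; return np.c_[c*d[:,0]+s*d[:,1],-s*d[:,0]+c*d[:,1]]*1000
for n,pts in {'L':[(122,110),(280,95)],'M':[(143,268),(290,255)],'R':[(200,400),(330,388)]}.items():
    px=(np.array(pts)+[300,40])/2; print(n,inb(back('wrist',px,.062,T)).round(0).tolist())
for c in ['scene','side']:
    eyes.get_image(c)
    for d in nets.regions_of('seconds_tray',c)[:1]:
        m=d['region'].astype(np.uint8); print(c,d['p'],m.sum())
        k=max(cv2.findContours(m,0,2)[0],key=cv2.contourArea)[:,0]
        W=back(c,k,.028)[:,:2]; print(cv2.minAreaRect((W*1000).astype(np.float32)))
        h=cv2.convexHull(k)[:,0]; print(h.tolist()[::max(1,len(h)//12)])
# board turn poses
c,s=np.cos(v[2]),np.sin(v[2])
for x,y in [(-110,85),(-110,0),(-110,-85)]: print(x,y,(v[:2]+np.array([c*x-s*y,s*x+c*y])/1000).round(4))
E
```

```text
L [[-77.0, 107.0], [1.0, 104.0]]
M [[-79.0, 27.0], [-0.0, 25.0]]
R [[-58.0, -53.0], [16.0, -55.0]]
scene 0.91 3322
((462.21002197265625, 341.2850036621094), (173.30421447753906, 195.14691162109375), 78.70806884765625)
[[360, 89], [362, 91], [369, 100], [384, 121], [388, 127], [390, 131], [390, 136], [387, 139], [355, 151], [344, 155], [341, 156], [340, 156], [337, 153], [335, 150], [319, 125], [313, 115], [311, 111], [311, 106], [312, 104], [314, 103], [344, 93], [357, 89]]
side 0.63 7815
((455.2155456542969, 353.7082824707031), (169.14068603515625, 183.6411895751953), 78.53755187988281)
[[237, 292], [267, 305], [299, 319], [308, 323], [314, 326], [316, 328], [316, 331], [315, 335], [313, 341], [304, 364], [302, 369], [296, 383], [222, 383], [194, 367], [193, 365], [192, 361], [192, 359], [196, 350], [199, 345], [234, 293], [236, 292]]
-110 85 [0.4478 0.0685]
-110 0 [ 0.4578 -0.0159]
-110 -85 [ 0.4678 -0.1003]
```

carry_out --pt "-0.077 -0.31 0.5 0.925 1" --pt "-0.077 -0.31 0.5 0.925 1" --pt "-0.077 -0.31 0.5 0.925 1" --pt "-0.077 -0.31 0.5 0.925 1" --pt "-0.077 -0.31 0.5 0.925 1" --pt "-0.077 -0.31 0.5 0.925 1" --pt "-0.077 -0.31 0.5 0.925 1" --pt "-0.077 -0.31 0.5 0.925 1" --pt "-0.077 -0.31 0.5 0.925 1" --pt "-0.077 -0.31 0.5 0.925 1" --pt "-0.077 -0.31 0.5 0.925 1" --pt "-0.077 -0.31 0.66 0.925 1" --pt "-0.077 -0.31 0.66 0.925 1" --pt "-0.077 -0.31 0.66 0.925 1"

```text
clock: 2.95
ee_pos: [0.463, -0.0154, 0.121]
eef_rot: [-180.0, 0.0, 6.8]
ft_force: [0.4, -0.1, 0.7]
gripper_width: 0.0006
gripper_force: 0.0
```

carry_out --pt "0 0 0.2 0 1" --pt "0 0 0.335 0 1" --pt "0 0 0.335 0 1" --pt "0.05 0 0.335 0 1" --pt "0.08 0 0.335 0 1" --pt "0.1 0 0.335 0 1" --pt "0.125 0 0.335 0 1" --pt "0.15 0 0.335 0 1" --pt "0.175 0 0.335 0 1" --pt "0.2 0 0.335 0 1" --pt "0.225 0 0.335 0 1" --pt "0.25 0 0.335 0 1" --pt "0.275 0 0.335 0 1" --pt "0.3 0 0.335 0 1" --pt "0.32 0 0.335 0 1" --pt "0.34 0 0.335 0 1" --pt "0.34 0 0.335 0 1"

```text
clock: 4.65
ee_pos: [0.5311, -0.0075, 0.0537]
eef_rot: [180.0, -0.0, 6.8]
ft_force: [-0.0, 0.3, -0.2]
gripper_width: 0.0006
gripper_force: 0.0
```

carry_out --pt "0.01 0 0 0 1" --pt "0.02 0 0 0 1" --pt "0.03 0 0 0 1" --pt "0.03 0 0 0 1" --pt "0.03 0 0 0 1"

```text
clock: 5.15
ee_pos: [0.5366, -0.0067, 0.0538]
eef_rot: [180.0, -0.0, 6.7]
ft_force: [0.4, -1.0, 0.3]
gripper_width: 0.0004
gripper_force: 0.0
```

```bash
python3 - <<'E'
from h import *
T=T_tool(); im=eyes.get_image('wrist'); sc=eyes.get_image('scene')
a=cv2.resize(sc[130:290,170:370],(500,400)); b=cv2.resize(im,(533,400))[:, 200-200:]
cv2.imwrite('pics/p1.png',np.hstack([a,b[:,:300]])[:,:,::-1] if 0 else cv2.resize(np.hstack([a,b]),(800,310))[:,:,::-1])
E
```

```text
(no output)
```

View pics/p1.png

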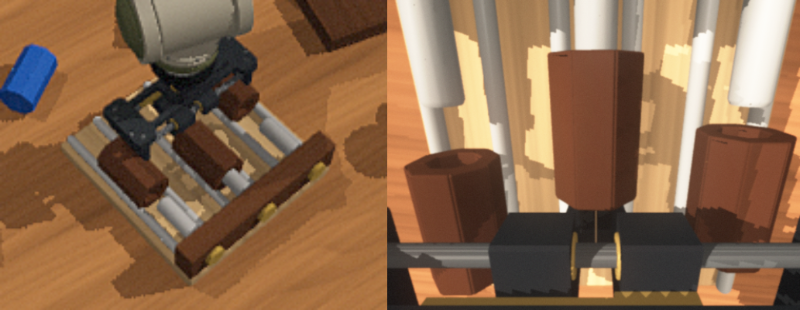

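The middle sleeve has entered its pin with no resistance. The side lanes are still short of theirs. I keep pushing.

carry_out --pt "0.02 0 0 0 1" --pt "0.035 0 0 0 1" --pt "0.05 0 0 0 1" --pt "0.05 0 0 0 1"

```text
clock: 5.65
ee_pos: [0.5469, -0.0055, 0.0537]
eef_rot: [180.0, -0.0, 6.8]
ft_force: [0.3, 0.1, -0.0]
gripper_width: 0.0005
gripper_force: 0.0
```

carry_out --pt "0.02 0 0 0 1" --pt "0.04 0 0 0 1" --pt "0.06 0 0 0 1" --pt "0.08 0 0 0 1" --pt "0.1 0 0 0 1" --pt "0.115 0 0 0 1" --pt "0.12 0 0 0 1" --pt "0.125 0 0 0 1" --pt "0.125 0 0 0 1"

```text
clock: 6.55
ee_pos: [0.5697, -0.0028, 0.0536]
eef_rot: [-180.0, 0.3, 6.8]
ft_force: [-10.7, -2.4, 7.4]
gripper_width: 0.0007
gripper_force: 5.8
```

carry_out --pt "0.007 0 0 0 1" --pt "0.007 0 0 0 1" --pt "0.007 0 0 0 1"

```text
clock: 6.85
ee_pos: [0.5698, -0.0027, 0.0536]
eef_rot: [-180.0, 0.5, 6.8]
ft_force: [-19.1, -4.4, 12.1]
gripper_width: 0.0007
gripper_force: 10.3
```

carry_out --pt "-0.1 0 0 0 1" --pt "-0.15 0 -0.2 0 1" --pt "-0.2 -0.1 -0.33 0 1" --pt "-0.3 -0.2 -0.33 0 1" --pt "-0.45 -0.3 -0.33 0 1" --pt "-0.55 -0.425 -0.33 0 1" --pt "-0.555 -0.425 -0.33 0 1" --pt "-0.555 -0.425 -0.33 0 1" --pt "-0.555 -0.425 -0.15 0 1" --pt "-0.555 -0.425 0 0 1" --pt "-0.555 -0.425 0 0 1" --pt "-0.555 -0.425 0 0 1"

```text
clock: 8.05
ee_pos: [0.4533, 0.0684, 0.0542]
eef_rot: [180.0, -0.0, 6.7]
ft_force: [1.0, 0.5, -0.2]
gripper_width: 0.0006
gripper_force: 0.0
```

carry_out --pt "0.03 0 0 0 1" --pt "0.06 0 0 0 1" --pt "0.08 0 0 0 1" --pt "0.105 0 0 0 1" --pt "0.13 0 0 0 1" --pt "0.155 0 0 0 1" --pt "0.18 0 0 0 1" --pt "0.205 0 0 0 1" --pt "0.23 0 0 0 1" --pt "0.255 0 0 0 1" --pt "0.28 0 0 0 1" --pt "0.3 0 0 0 1" --pt "0.315 0 0 0 1" --pt "0.315 0 0 0 1"

```text
clock: 9.45
ee_pos: [0.5154, 0.0763, 0.0537]
eef_rot: [180.0, -0.0, 6.7]
ft_force: [-0.5, -0.7, 0.9]
gripper_width: 0.0005
gripper_force: 0.0
```

carry_out --pt "0.01 0 0 0 1" --pt "0.02 0 0 0 1" --pt "0.03 0 0 0 1" --pt "0.03 0 0 0 1"

```text
clock: 9.85
ee_pos: [0.5199, 0.0769, 0.0536]
eef_rot: [-180.0, 0.2, 6.8]
ft_force: [-8.0, -2.9, 4.0]
gripper_width: 0.0004
gripper_force: 3.8
```

The left sleeve is at TCP board x ≈ -37.4, where the tight stop is predicted (-37.2), with the force rising. That makes it the tight one. Next is the right lane.

carry_out --pt "0.004 0 0 0 1" --pt "0.004 0 0 0 1" --pt "-0.1 0 0 0 1" --pt "-0.15 0 -0.2 0 1" --pt "-0.2 0.1 -0.33 0 1" --pt "-0.32 0.25 -0.33 0 1" --pt "-0.32 0.4 -0.33 0 1" --pt "-0.32 0.6 -0.33 0 1" --pt "-0.32 0.75 -0.33 0 1" --pt "-0.32 0.85 -0.33 0 1" --pt "-0.32 0.85 -0.33 0 1" --pt "-0.32 0.85 -0.33 0 1" --pt "-0.32 0.85 -0.15 0 1" --pt "-0.32 0.85 0 0 1" --pt "-0.32 0.85 0 0 1" --pt "-0.32 0.85 0 0 1"

```text
clock: 11.45
ee_pos: [0.4776, -0.0986, 0.0544]
eef_rot: [-180.0, 0.0, 6.8]
ft_force: [-0.2, -0.5, 0.1]
gripper_width: 0.0003
gripper_force: 0.0
```

carry_out --pt "0.05 0 0 0 1" --pt "0.1 0 0 0 1" --pt "0.13 0 0 0 1" --pt "0.155 0 0 0 1" --pt "0.18 0 0 0 1" --pt "0.205 0 0 0 1" --pt "0.23 0 0 0 1" --pt "0.25 0 0 0 1" --pt "0.27 0 0 0 1" --pt "0.29 0 0 0 1" --pt "0.305 0 0 0 1" --pt "0.315 0 0 0 1" --pt "0.325 0 0 0 1" --pt "0.325 0 0 0 1"

```text
clock: 12.85
ee_pos: [0.5422, -0.0917, 0.0537]
eef_rot: [180.0, -0.0, 6.7]
ft_force: [0.4, -0.7, -0.9]
gripper_width: 0.0004
gripper_force: 0.0
```

carry_out --pt "0.02 0 0 0 1" --pt "0.04 0 0 0 1" --pt "0.06 0 0 0 1" --pt "0.08 0 0 0 1" --pt "0.1 0 0 0 1" --pt "0.12 0 0 0 1" --pt "0.14 0 0 0 1" --pt "0.16 0 0 0 1" --pt "0.175 0 0 0 1" --pt "0.185 0 0 0 1" --pt "0.192 0 0 0 1" --pt "0.198 0 0 0 1" --pt "0.198 0 0 0 1"

```text
clock: 14.15
ee_pos: [0.5799, -0.0872, 0.0537]
eef_rot: [-180.0, 0.2, 6.8]
ft_force: [-11.5, -1.7, 6.5]
gripper_width: 0.0007
gripper_force: 5.4
```

carry_out --pt "0.006 0 0 0 1" --pt "0.006 0 0 0 1" --pt "-0.1 0 0 0 1" --pt "-0.15 0 -0.2 0 0" --pt "-0.1 -0.1 -0.4 0 -0.36" --pt "-0.05 -0.3 -0.5 0 -0.36" --pt "0 -0.5 -0.5 0 -0.36" --pt "0.02 -0.7 -0.5 0 -0.36" --pt "0.05 -0.85 -0.5 0 -0.36" --pt "0.05 -0.85 -0.5 0 -0.36" --pt "0.05 -0.85 -0.5 0 -0.36" --pt "0.05 -0.85 -0.5 0 -0.36"

```text
clock: 15.35
ee_pos: [0.5713, 0.082, 0.1537]
eef_rot: [180.0, -0.0, 6.7]
ft_force: [-0.2, 0.2, 0.0]
gripper_width: 0.0598
gripper_force: 0.0
```

```bash
python3 - <<'E'
from h import *
v=np.load('board.npy'); s=r.get_state(); print(s['clock'],s['gripper_width'])
c,sn=np.cos(v[2]),np.sin(v[2]); d=np.array(s['ee_pos'][:2])-v[:2]; print('tcp in board',c*d[0]+sn*d[1],-sn*d[0]+c*d[1],s['ee_pos'][2],s['eef_rot'])
im=eyes.get_image('wrist'); sc=eyes.get_image('scene')
cv2.imwrite('pics/p2.png',np.hstack([cv2.resize(sc[140:290,190:390],(400,300)),cv2.resize(im,(400,300))])[:,:,::-1])
sd=eyes.get_image('side'); cv2.imwrite('pics/sd2.png',cv2.resize(sd[160:384,120:360],(720,600*672//720))[:,:,::-1])
E
```

```text
15.35 0.05980935295645655
tcp in board 0.014255961645068906 0.08390409490647882 0.15371327515287303 [ 1.79992256e+02 -6.36201455e-03  6.69208195e+00]
```

View pics/p2.png

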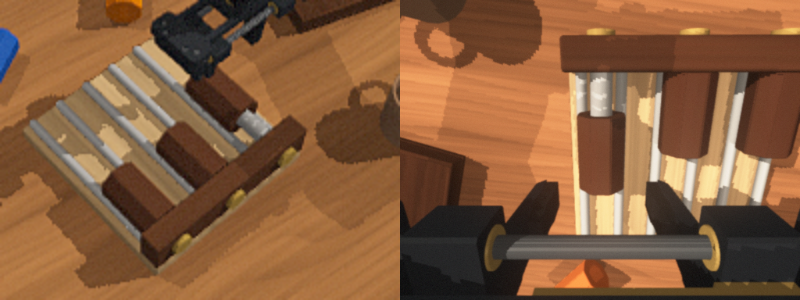

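View pics/sd2.png

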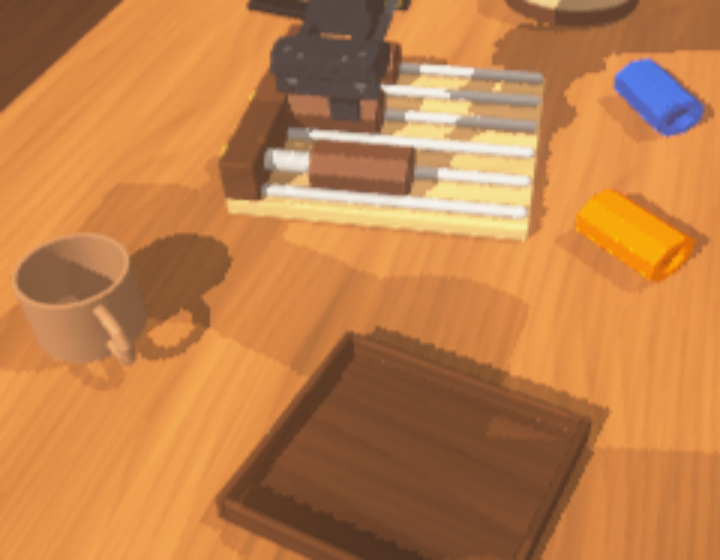

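The middle and right sleeves are home against the block. The left one has stopped part way with pin showing behind it. Now the tray corners, from the side and scene views.

```bash
python3 - <<'E'
from h import *
W=back('side',[(236.7,294.8),(318.3,326),(193.3,360)],.028); print(W.round(3).tolist(),((W[1]+W[2])/2).round(3))
for i in (1,2): d=W[i]-W[0]; print(np.linalg.norm(d).round(3),np.degrees(np.arctan2(d[1],d[0])).round(1))
W=back('scene',[(359,90),(390,133),(341,154),(311,109)],.028); print(W.round(3).tolist(),W.mean(0).round(3))
E
```

```text
[[0.522, 0.261, 0.028], [0.35, 0.286, 0.028], [0.553, 0.41, 0.028]] [0.452 0.348 0.028]
0.174 171.6
0.153 78.2
[[0.388, 0.437, 0.028], [0.557, 0.402, 0.028], [0.537, 0.247, 0.028], [0.368, 0.278, 0.028]] [0.462 0.341 0.028]
```

carry_out --pt "0 0 0.2 0 -0.36" --pt "0 0 0.4 0 -0.36" --pt "0 0 0.49 0 -0.36" --pt "0 0 0.49 0 -0.36" --pt "0 0 0.49 0 1" --pt "0 0 0.49 0 1" --pt "0 0 0.49 0 1" --pt "0 0 0.49 0 1" --pt "0 0 0.49 0 1"

```text
clock: 16.4
ee_pos: [0.572, 0.0829, 0.0572]
eef_rot: [180.0, -0.1, 6.8]
ft_force: [-1.2, -0.4, 6.4]
gripper_width: 0.0476
gripper_force: 30.0
```

carry_out --pt "-0.02 0 0 0 1" --pt "-0.04 0 0 0 1" --pt "-0.065 0 0 0 1" --pt "-0.09 0 0 0 1" --pt "-0.115 0 0 0 1" --pt "-0.14 0 0 0 1" --pt "-0.165 0 0 0 1" --pt "-0.19 0 0 0 1" --pt "-0.215 0 0 0 1" --pt "-0.23 0 0 0 1" --pt "-0.23 0 0 0 1"

```text
clock: 17.5
ee_pos: [0.5265, 0.0775, 0.0572]
eef_rot: [180.0, -0.2, 6.7]
ft_force: [1.7, 0.3, 7.8]
gripper_width: 0.0477
gripper_force: 30.0
```

carry_out --pt "0 0 -0.05 0 1" --pt "0 0 -0.15 0 1" --pt "0 0 -0.3 0 1" --pt "0 0 -0.42 0 1" --pt "0 0 -0.5 0 1" --pt "-0.03 -0.1 -0.5 0 1" --pt "-0.05 -0.25 -0.5 0 1" --pt "-0.1 -0.4 -0.5 0 1" --pt "-0.15 -0.55 -0.5 0 1" --pt "-0.19 -0.7 -0.5 0 1" --pt "-0.19 -0.8 -0.5 0 1" --pt "-0.19 -0.85 -0.5 0 1" --pt "-0.19 -0.85 -0.5 0 1" --pt "-0.19 -0.85 -0.5 0 1"

```text
clock: 18.9
ee_pos: [0.4679, 0.2413, 0.1557]
eef_rot: [180.0, 0.0, 6.7]
ft_force: [-0.3, -0.6, -2.1]
gripper_width: 0.0479
gripper_force: 29.9
```

```bash
python3 - <<'E'
from h import *
T=T_tool(); im=eyes.get_image('wrist'); sc=eyes.get_image('scene'); print(r.get_state()['gripper_width'])
cv2.imwrite('pics/p3.png',np.hstack([cv2.resize(sc[60:210,230:430],(400,300)),cv2.resize(im,(400,300))])[:,:,::-1])
E
```

```text
0.04787603057597428
```

View pics/p3.png

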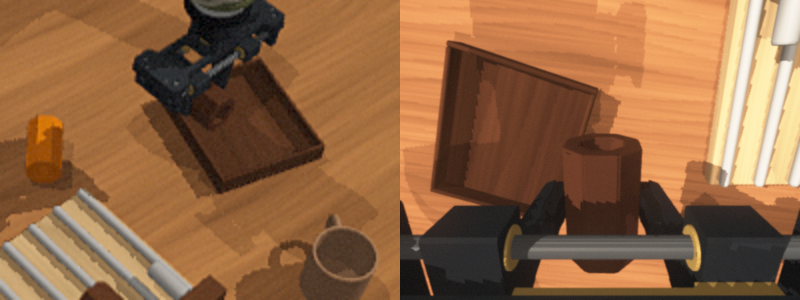

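carry_out --pt "0 -0.15 0 0.09 1" --pt "0 -0.3 0 0.186 1" --pt "0 -0.45 0 0.186 1" --pt "0 -0.52 0 0.186 1" --pt "0 -0.52 0 0.186 1" --pt "0 -0.52 0.1 0.186 1" --pt "0 -0.52 0.2 0.186 1" --pt "0 -0.52 0.3 0.186 1" --pt "0 -0.52 0.4 0.186 1" --pt "0 -0.52 0.46 0.186 1" --pt "0 -0.52 0.5 0.186 1" --pt "0 -0.52 0.52 0.186 1" --pt "0 -0.52 0.53 0.186 1" --pt "0 -0.52 0.54 0.186 1" --pt "0 -0.52 0.54 0.186 1"

```text
clock: 20.5
ee_pos: [0.4557, 0.3453, 0.048]
eef_rot: [-180.0, -0.0, -10.0]
ft_force: [0.0, 0.1, -2.1]
gripper_width: 0.0478
gripper_force: 29.9
```

Lowering slowly, at about 1 mm per row.

carry_out --pt "0 0 0.005 0 1" --pt "0 0 0.01 0 1" --pt "0 0 0.015 0 1" --pt "0 0 0.02 0 1" --pt "0 0 0.025 0 1" --pt "0 0 0.03 0 1" --pt "0 0 0.03 0 1" --pt "0 0 0.03 0 1"

```text
clock: 21.3
ee_pos: [0.4556, 0.3452, 0.0417]
eef_rot: [-180.0, 0.0, -10.0]
ft_force: [0.0, -0.2, -1.7]
gripper_width: 0.0475
gripper_force: 29.9
```

carry_out --pt "0 0 0.003 0 1" --pt "0 0 0.006 0 1" --pt "0 0 0.009 0 1" --pt "0 0 0.009 0 1"

```text
clock: 21.7
ee_pos: [0.4556, 0.3452, 0.0403]
eef_rot: [-180.0, -0.0, -10.0]
ft_force: [-1.4, -1.6, 3.2]
gripper_width: 0.0476
gripper_force: 30.0
```

It has touched the floor, so I release and rise.

carry_out --pt "0 0 0 0 -0.4" --pt "0 0 0 0 -0.4" --pt "0 0 0 0 -0.4" --pt "0 0 0 0 -0.4" --pt "0 0 -0.1 0 -0.4" --pt "0 0 -0.25 0 -0.4" --pt "0 0 -0.45 0 -0.4" --pt "0 0 -0.7 0 -0.4" --pt "-0.2 0 -0.8 0 -0.4" --pt "-0.4 0 -0.8 0 -0.4" --pt "-0.4 0 -0.8 0 -0.4" --pt "-0.4 0 -0.8 0 -0.4"

```text
clock: 22.9
ee_pos: [0.3766, 0.3593, 0.2002]
eef_rot: [-180.0, -0.0, -9.9]
ft_force: [0.7, 0.5, 0.1]
gripper_width: 0.0614
gripper_force: 0.0
```

```bash
python3 - <<'E'
from h import *
s=r.get_state(); print(s['ee_pos'],s['ft_force'],s['clock'])
sc=eyes.get_image('scene'); im=eyes.get_image('wrist')
cv2.imwrite('pics/p4.png',np.hstack([cv2.resize(sc[60:285,190:415],(400,400)),cv2.resize(im[:, 56:440],(400,400))])[:,:,::-1])
E
```

```text
[0.3766414  0.35929346 0.20021289] [0.72476435 0.52660778 0.0588778 ] 22.9
```

View pics/p4.png

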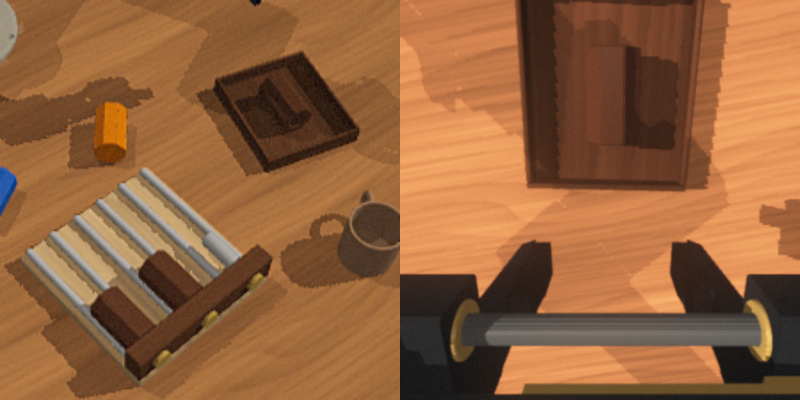

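The sleeve lies flat near the middle of the tray. The other two sleeves are still home, and the left pin is bare. I'm handing the job in.

```bash
python3 -c "
from workcell import order; print(order.job_done())"
```

```text
the job is handed in; nothing more can be done
None
```

The job is handed in, and no verdict came back: the left sleeve was the tight one and now lies on its side in the seconds tray, the middle and right sleeves are fully home on their pins, and the teapot, mug and jug were not touched.

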